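# Set a hot preserve jar in the canning rack with a locking jar lifter

## Task

The jar on the wooden board has just been filled and is too hot to touch: set the jar lifter over it so that its bridge rests on the lid, squeeze the two handles together until they snap over centre and lock, carry the jar in the lifter to the empty middle cell of the wire rack and let it down gently between the divider wires, feeling for the gap, until it stands on the floor wires. Then free the lifter by pressing down its release lever, lift it off and stand it upright and open on the worktop, clear of the rack. The glass is fresh and thin-walled, so never bear down hard on the jar, and leave the other jars and things as they are.

Things in the scene. Friction and masses are not known exactly. Their poses are not given: they have to be found in the camera images.
- lifter_post (a point): Point in the lifter's fixed black centre post (10 mm along x, 20 mm along y, top 171 mm above the feet), 157 mm above the feet. z up; x = line along which handles and jaws close; y points to the side of the release lever. The lifter (0.54 kg) balances when the post alone is gripped along y; 17 mm are free on each side of the post towards the open handles.
- lifter_base (a point): Midway between the lifter's jaws at the height of their feet, axes as lifter_post. The steel jar lifter, 175 mm tall, stands upright on its open jaws (footprint 115 x 75 mm). Its bridge (84 x 30 mm) has its underside 58 mm above the feet; set over a jar it rests there on the lid, the feet 30 mm above the jar's base and the open jaws 3 to 9 mm clear of the glass.
- lifter_handle (a joint): Angle of both handles, rad: 0 open, 0.172 dead centre, about 0.2 at the stop = locked. Black bars either side of the post, 10 mm thick, 20 mm wide, 95 to 175 mm above the feet; across both, at the post point's height, 65 mm open, 35 mm locked. On a jar the squeeze peaks near 20 N, then they snap to the stop and stay. A spring opens them if not locked.
- release_pad (a point): Top of the thumb pad (18 x 20 mm) of the release lever, about 53 mm from the post along the lifter's y and 98 mm above the feet while open; 27 mm higher and 48 mm out when locked. Hinged 40 mm nearer the post. Pressed down about 8 mm with 4 to 10 N it trips the lock: handles and jaws spring open and the pad drops to its low position.
- release: The steel release lever; origin on its hinge.
- lifter: The whole lifter; origin as lifter_base.
- jar_center (a point): Centre (half-way up) of the hot jar on the board: glass jar with brown lid, 68 mm across, 88 mm high (lid 62 mm across, top 16 mm), 0.25 to 0.44 kg. z up.
- jar_base (a point): Centre of the underside of the hot jar, 44 mm below jar_center.
- jar: The hot jar (origin as jar_base).
- board: Wooden board, 150 x 220 x 22 mm, fixed, on which the hot jar stands; origin under its centre.
- rack_cell (a point): Middle of the rack at the top of its floor wires (10 mm above the worktop). y runs along the row of three cells, x across. The empty middle cell is 71.6 mm wide in x, 70.4 mm in y (jar 68 mm); its wires (5 mm, round) reach 20 mm above the floor wires. Its two cross wires form a stiff sliding divider frame that may stand up to 14 mm off this point along +y or -y: not measured, to be felt.
- rack: The steel wire rack, fixed, 82 x 262 mm, low carrying loops (71 mm high) at the ends of the row; origin under its middle. The lifter's jaws, closing across the row (along x), pass 9 mm above the wires when the jar stands on the floor wires. A jar that rides on a cross wire stops 12 to 21 mm above the floor wires.
- rack_jar_a: Jar like the hot one, standing in the end cell at the rack's -y end; origin at its base.
- rack_jar_b: Jar like the hot one, standing in the end cell at the rack's +y end; origin at its base.
- lemon: Bystander: loose lemon, 72x55x56 mm; origin at its base.
- cup: Bystander: small china cup, 74 mm wide, 54 mm high; origin at its base.
- spoon: Bystander: teaspoon lying flat, 132 mm long; origin at its base.
- wafers: Bystander: wafer packet lying flat, 176x61x39 mm; origin at its base.
- timer: Bystander: wind-up kitchen timer, 61 mm across, 56 mm high; origin at its base.
- mug: Bystander: striped mug, 84 mm wide, 91 mm high; origin at its base.

How it is judged:
By the outcome, as a careful person would: the job done as asked, in the order asked, and still so for the second after the job is handed in, with the robot touching nothing.
It also fails if it takes over 72 s, if anything falls off the work surface, if the arm or the gripper's body presses on something with over 40 N, if the wrist force passes 120 N, or if a joint passes its speed limit or range.

## Robot

A 6-joint arm with a two-finger parallel gripper is mounted at the origin on a cart in front of the work surface, level with it; the furniture and walls round the work are solid. World frame = base frame: x ahead of the robot, y to its left, z up, the work surface at z = 0. Lengths are in m, angles in rad, forces in N, time in s.
With the tool pointing down it reaches from about 0.325 to 0.85 m from the base axis. Payload 15.5 kg.
Tool frame: the origin (TCP) lies at the centre of the arm's flange, where the gripper is bolted on; the fingertips stand 191 mm ahead of it and the grasp point (between the pads) lies 172 mm ahead of it; z points along the fingers, y is the line along which they close (so a half turn about z gives the same grasp; the last joint's range is limited). The gripper opens to 91 mm and grips with 3 to 60 N. Pads are 32 mm wide; open, the fingers measure 118 mm over their backs; the gripper's body (76 mm by 178 mm) begins 60 mm behind the grasp point.
Start: joints at [-1.282, 0.494, 1.345, -0, 1.302, -0.096], TCP at [0.234, -0.58, 0.405] pointing down, gripper open.
Joint ranges: [-2.91, 2.91], [-0.82, 2.16], [0.22, 2.67], [-1.22, 4.37], [0.12, 2.79], [-3.08, 3.08]. Speed limits (rad/s): [1.89, 1.89, 2.57, 3.01, 3.01, 3.01].

## Interface

Orientations are given as a unit quaternion [x, y, z, w].
In Python, from rig import telemetry, get_image, env gives the robot as it stands.
- The arm moves only by the tool apply_moves, never from a script. Its argument "commands" is a list of rows, each a list of 4 numbers: the shift along the world's x, y, z in m, then the turn about the world's z in degrees. A call has 1 to 12 rows; each row shifts and turns the commanded pose from where the row before left it; what a row does not reach is not made up. A row lasts 1/8 s, in which the tool goes at most 62.5 mm and 10.7 degrees, less where a joint would pass 70% of its speed; a pose out of reach is approached as far as the arm can. A call with a gripper value outside its range is refused whole. "claw" is the closure, from 0 (fully open) to 1 (shut), set as the call begins (left out, the last holds). The fingers move at their own pace and stop on an object; "grip_force" is the grip in N (left out, the last holds). Time passes only in rows, so rows that do not move let the fingers close. It gives the time, the measured TCP pose, the force, the opening and the grip force at its end, in the units of the state.
- telemetry.observe(): the state, without advancing time (a new reading comes with each control period).
- get_image(name): name is "side" or "top"; returns a dict with "color" (400x640x3 uint8, blue, green, red), "vertical_fov" (degrees; the focal length in pixels is half the picture's height over the tangent of half this angle, whatever the lens; pixels are square), "cx", "cy" (the principal point, pixels), "dist" ([k1, k2, p1, p2, k3] as OpenCV has them; the pictures are not rectified), "rvec" (rotation vector, rad) and "tvec" (3), from world to camera coordinates, as OpenCV has them. Camera axes: x right, y down, z forward; pixel columns grow to the right and rows downward; lengths in m; the calibration is good to about 2 mm. A picture is of the moment at which its call begins. There is no depth.
- env.hand_in(): hands the job in; it is judged then, once.
The state is a dict: "clock": time; "joint_positions": joint angles; "joint_velocities": joint speeds; "joint_torque": joint torques, N m; "tool_pos": TCP position; "ee_rot": TCP orientation; "force": force on the tool from outside, world axes, zero at the start; "wrist_torque": the same for the moment, N m; "finger_gap": finger opening in m; "finger_force": force on a finger pad.
Only numpy, scipy, OpenCV 4.12 (cv2) and the standard library are available. Lean on these libraries where they do the work, as an engineer would, in place of code of your own. Each camera call takes 0.05 s, during which the arm holds its last target. There are 200 camera calls.

## Working session

There is one attempt and no reset: what is moved stays moved. The work goes in short steps, Python scripts to look and compute and a tool call to move; the robot and the scene stay as the last step left them, time stands still between calls to the robot, and variables do not carry over. Pictures are saved under pics/ and viewed, at most 10 in all, crops included, and the job is handed in when it is done.

Besides the shell and the picture viewer there is one more tool, called after "Call:" as a command line: name --pt "numbers of a row" for each row, then --argument value for the rest. apply_moves: Moves the arm, as the interface text tells. Its arguments: {"type":"object","properties":{"commands":{"type":"array","items":{"type":"array","items":{"type":"number"}}},"claw":{"type":"number"},"grip_force":{"type":"number"}},"required":["commands"]}

```bash
mkdir -p pics
cat > h.py <<'E'
import numpy as np, cv2
from rig import telemetry, get_image, env
def cam(im):
    h=im["color"].shape[0]; f=h/2/np.tan(np.radians(im["vertical_fov"])/2)
    K=np.array([[f,0,im["cx"]],[0,f,im["cy"]],[0,0,1]]); R=cv2.Rodrigues(np.array(im["rvec"],float))[0]
    return K,np.array(im["dist"],float),R,np.array(im["tvec"],float).ravel()
def ray(im,px):
    K,d,R,t=cam(im); u=cv2.undistortPoints(np.array(px,float).reshape(-1,1,2),K,d).reshape(-1,2)
    return -R.T@t,(R.T@np.c_[u,np.ones(len(u))].T).T
def plane(im,px,z):
    o,d=ray(im,px); return o+d*((z-o[2])/d[:,2])[:,None]
def proj(im,P):
    K,d,R,t=cam(im); return cv2.projectPoints(np.array(P,float).reshape(-1,1,3),cv2.Rodrigues(R)[0],t,K,d)[0].reshape(-1,2)
def tri(a,pa,b,pb):
    o1,d1=ray(a,[pa]);o2,d2=ray(b,[pb]);d1=d1[0];d2=d2[0]
    s=np.linalg.lstsq(np.c_[d1,-d2],o2-o1,rcond=None)[0]; p=o1+s[0]*d1;q=o2+s[1]*d2
    return (p+q)/2,np.linalg.norm(p-q)
E
python3 - <<'E'
from h import *
for n in("top","side"):
    im=get_image(n); cv2.imwrite(f"pics/{n}0.png",im["color"]); K,d,R,t=cam(im); print(n,K[0,0],-R.T@t,d)
print(telemetry.observe())
E
```

```text
top 425.8411835542754 [ 0.37610156 -0.13966578  1.50149198] [-0.07207323  0.          0.          0.          0.        ]
side 468.3334280731515 [-0.22734132  0.64651066  0.69731157] [-0.12829628  0.          0.          0.          0.        ]
{'clock': 0.1, 'joint_positions': array([-1.28249052e+00,  4.94119026e-01,  1.34606550e+00,  4.01285148e-05,
        1.30253065e+00, -9.55051316e-02]), 'joint_velocities': array([ 0.00052301, -0.001231  , -0.00080371,  0.00058614,  0.00143388,
        0.00044214]), 'joint_torque': array([ 5.81155600e-04, -8.80239773e+01, -3.82541335e+01,  7.10187131e-02,
        4.82597260e-02, -2.01259851e-06]), 'tool_pos': array([ 0.23400193, -0.57939241,  0.40420028]), 'ee_rot': array([ 9.81643450e-01,  1.90724468e-01, -3.47682932e-05, -5.60518063e-04]), 'force': array([ 0.29234329, -0.09490861, -1.13979708]), 'wrist_torque': array([-0.03680249, -0.01083487, -0.03578308]), 'finger_force': 0.0, 'finger_gap': 0.09104132462308101}
```

View pics/top0.png

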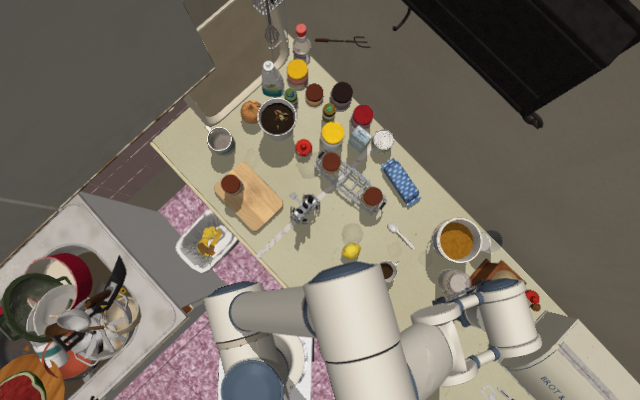

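View pics/side0.png

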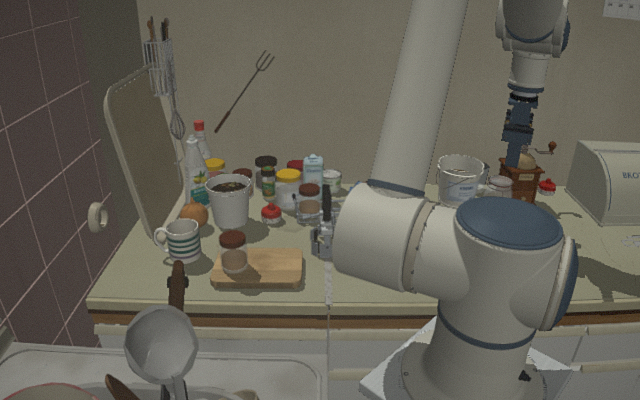

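The top view shows the jar lid at about (231,184) on the board, the lifter at about (305,208), and the rack with lids at (331,162) and (372,197). In the side view the jar lid is at (232,238) and the lifter handles at about (326,200). Next I'll enlarge both.

Run:
```python
from h import *
T=cv2.imread("pics/top0.png");S=cv2.imread("pics/side0.png")
a=cv2.resize(T[145:245,210:400],None,fx=4,fy=4,interpolation=cv2.INTER_CUBIC)
b=cv2.resize(S[170:270,285:385],None,fx=4,fy=4,interpolation=cv2.INTER_CUBIC)
cv2.imwrite("pics/a.png",a[:, :]);cv2.imwrite("pics/b.png",b)
im=get_image("top")
hsv=cv2.cvtColor(T,cv2.COLOR_BGR2HSV)
m=cv2.inRange(hsv,(0,90,30),(14,255,140))
n,l,s,c=cv2.connectedComponentsWithStats(m)
for i in range(1,n):
    if s[i,4]>60 and 200<c[i][0]<400 and 140<c[i][1]<230: print(c[i],s[i],plane(im,[c[i]],0.11 if c[i][0]<260 else .098))
```

```text
[330.67006803 162.11564626] [322 152  18  21 294] [[ 0.66836613 -0.20960286  0.098     ]]
[230.73289902 184.09446254] [221 175  21  20 307] [[0.58441028 0.12004556 0.11      ]]
[372.17073171 196.31010453] [362 187  21  20 287] [[ 0.55573594 -0.34987934  0.098     ]]
```

View pics/a.png

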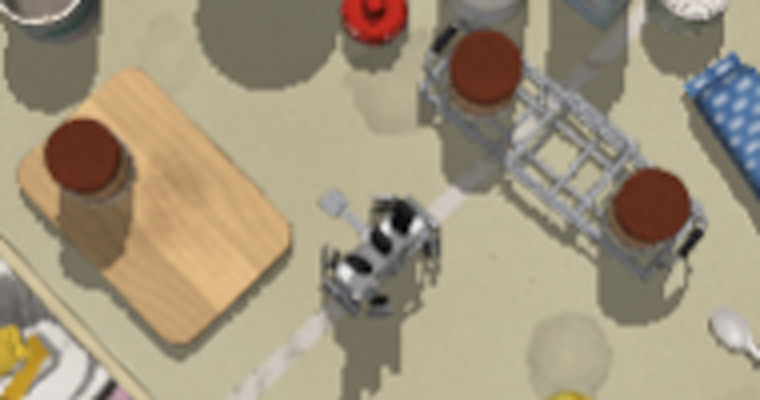

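View pics/b.png

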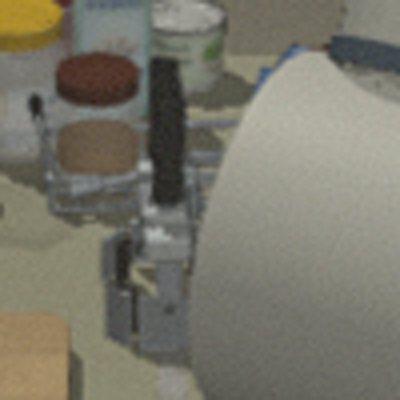

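The top crop shows the handle tops at about (402,215) and (358,266), the post at (380,242) between them, and the pad at (333,203). The black loop grips on the rack are at (445,40) and (691,242), and the divider frame cross wires lie around (565,150). The side crop shows the lifter upright.

Run:
```python
from h import *
im=get_image("top"); sd=get_image("side")
hsv=cv2.cvtColor(im["color"],cv2.COLOR_BGR2HSV)
m=((hsv[...,2]<55)*255).astype(np.uint8); r=np.zeros_like(m); r[185:225,288:325]=m[185:225,288:325]
n,l,s,c=cv2.connectedComponentsWithStats(r)
for i in range(1,n):
    if s[i,4]>5: print(c[i],s[i],plane(im,[c[i]],.173)[0])
C=lambda x,y:[x/4-.375+210,y/4-.375+145]
h1,h2,po=plane(im,[C(402,215),C(358,266)],.175),None,plane(im,[C(380,242)],.171)
pad=plane(im,[C(333,203)],.098); print("handles",h1,"dist",np.linalg.norm(h1[0]-h1[1]),"post",po,"pad",pad,np.linalg.norm((pad-po)[0,:2]))
d=h1[0]-h1[1]; print("lifter x ang",np.degrees(np.arctan2(d[1],d[0])), "y ang",np.degrees(np.arctan2(*(pad-po)[0,[1,0]])))
g=plane(im,[C(445,40),C(691,242)],.069); print("grips",g,g.mean(0),np.linalg.norm(g[0]-g[1]))
d=g[0]-g[1];print("rack y ang",np.degrees(np.arctan2(d[1],d[0])))
a=np.array([.66837,-.2096]);b=np.array([.55574,-.34988]);d=a-b;print("jars",(a+b)/2,np.linalg.norm(d),np.degrees(np.arctan2(d[1],d[0])))
q=telemetry.observe(); from scipy.spatial.transform import Rotation as Ro
print(Ro.from_quat(q["ee_rot"]).as_matrix())
```

```text
[309.84848485 198.60606061] [308 195   5   8  33] [ 0.53446783 -0.14224086  0.173     ]
[304.88235294 205.35294118] [303 203   5   6  17] [ 0.51282433 -0.12713965  0.173     ]
[299.47058824 210.58823529] [297 209   6   4  17] [ 0.49598278 -0.11058816  0.173     ]
[304.5 219.5] [303 219   4   2   8] [ 0.46840005 -0.12697125  0.173     ]
handles [[ 0.53497856 -0.14308828  0.175     ]
 [ 0.49409549 -0.10959397  0.175     ]] dist 0.05285162705418841 post [[ 0.51373155 -0.1262964   0.171     ]] pad [[ 0.55295352 -0.08580508  0.098     ]] 0.056372956253785106
lifter x ang -39.32676412027408 y ang 45.91229919117527
grips [[ 0.69980974 -0.17697982  0.069     ]
 [ 0.53004993 -0.38917924  0.069     ]] [ 0.61492984 -0.28307953  0.069     ] 0.27174802926624947
rack y ang 51.34014544380689
jars [ 0.612055 -0.27974 ] 0.17989995914396426 51.2392209215413
[[ 9.27258414e-01  3.74421976e-01 -1.35740308e-04]
 [ 3.74421995e-01 -9.27258278e-01  5.05711783e-04]
 [ 6.34832804e-05 -5.19749662e-04 -9.99999863e-01]]
```

Call:
apply_moves --pt "0.02 0.035 0.01 -5" --pt "0.024 0.038 0.01 -5" --pt "0.024 0.038 0.01 -5" --pt "0.024 0.038 0 -5" --pt "0.024 0.038 0 -5" --pt "0.024 0.038 0 -5" --pt "0.024 0.038 0 -5" --pt "0.024 0.038 0 -5" --pt "0.024 0.038 0 -5" --pt "0.024 0.038 0 -6" --pt "0.024 0.038 0 -6" --pt "0.019 0.038 0 -5" --claw 0

```text
clock: 1.75
tool_pos: [0.5138, -0.1252, 0.4347]
ee_rot: [0.939, -0.344, 0.0, -0.0]
force: [-0.1, -0.1, -0.2]
finger_gap: 0.0911
finger_force: 0.0
```

Run:
```python
from h import *
T=get_image("top");S=get_image("side")
a=cv2.resize(T["color"][130:250,220:400],None,fx=3,fy=3,interpolation=cv2.INTER_CUBIC)
b=cv2.resize(S["color"][80:280,200:440],None,fx=3,fy=3,interpolation=cv2.INTER_CUBIC)[:, :720]
a=cv2.copyMakeBorder(a,0,0,0,720-540,cv2.BORDER_CONSTANT)
cv2.imwrite("pics/c.png",cv2.resize(np.vstack([b]),None,fx=1,fy=1)); cv2.imwrite("pics/c2.png",a)
print(proj(S,[[.513,-.127,z] for z in (.095,.171)]), proj(S,[[.513+.053*.643,-.127+.053*.766,.098]]))
```

```text
[[327.39648601 216.54586985]
 [327.91634056 190.53056961]] [[307.20131897 216.21777698]]
```

View pics/c.png

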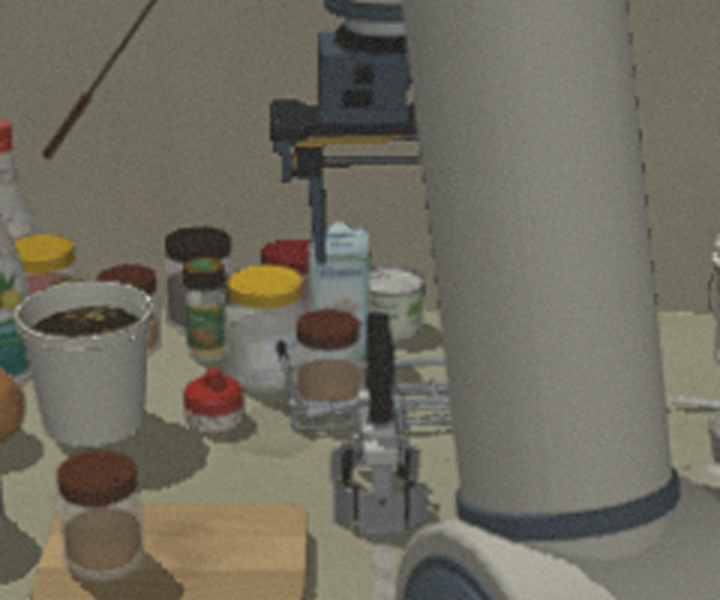

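The side view shows the handles edge-on at about (327,200) px with the gripper above. My projected post lands within about 1 px, so I descend and grip.

Call:
apply_moves --pt "0 -0.001 -0.03 0" --pt "0 0 -0.03 0" --pt "0 0 -0.025 0" --pt "0 0 -0.015 0" --pt "0 0 -0.005 0" --pt "0 0 0 0" --claw 0

```text
clock: 2.6
tool_pos: [0.5132, -0.1277, 0.3301]
ee_rot: [0.94, -0.342, 0.0, 0.0]
force: [-0.3, -0.7, 1.0]
finger_gap: 0.0913
finger_force: 0.0
```

Call:
apply_moves --pt "0 0 0 0" --pt "0 0 0 0" --pt "0 0 0 0" --pt "0 0 0 0" --pt "0 0 0 0" --pt "0 0 0 0" --pt "0 0 0 0" --pt "0 0 0 0" --claw 1 --grip_force 30

```text
clock: 3.6
tool_pos: [0.5129, -0.1275, 0.3295]
ee_rot: [0.94, -0.342, -0.0, -0.0]
force: [-0.7, -0.5, -5.1]
finger_gap: 0.0197
finger_force: 30.0
```

Call:
apply_moves --pt "0 0 0.01 0" --pt "0 0 0.02 0" --pt "0 0 0.03 0" --pt "0 0 0.03 0" --pt "0 0 0.03 0" --pt "0 0 0.02 0" --pt "0 0 0 0"

```text
clock: 4.47
tool_pos: [0.513, -0.1275, 0.4712]
ee_rot: [0.94, -0.342, 0.001, 0.0]
force: [-0.0, 0.9, -5.9]
finger_gap: 0.0195
finger_force: 30.0
```

Run:
```python
from h import *
T=get_image("top");S=get_image("side")
for im,n,x0,x1,y0,y1 in((T,"top",200,260,150,220),(S,"side",210,260,220,260)):
    hsv=cv2.cvtColor(cv2.imread(f"pics/{n}0.png"),cv2.COLOR_BGR2HSV); m=cv2.inRange(hsv,(0,90,20),(14,255,150)); r=np.zeros_like(m); r[y0:y1,x0:x1]=m[y0:y1,x0:x1]
    k,l,s,c=cv2.connectedComponentsWithStats(r); i=1+np.argmax(s[1:,4]); print(n,c[i],s[i])
    ys,xs=np.where(l==i)
    # silhouette tangents: left/right edges at lid heights
    rows=[(y,xs[ys==y].min(),xs[ys==y].max()) for y in np.unique(ys)]
    print(rows)
    if n=="side":
        w=max(rows,key=lambda q:q[2]-q[1]); cxm=(xs.min()+xs.max())/2
        # top rim: topmost row = far edge of lid
        print("mid",cxm,"far edge",plane(im,[[cxm,ys.min()-.5]],.110),"near bottom",plane(im,[[cxm,ys.max()+.5]],.094))
    else:
        e=np.array([[xs.min()-.5,184],[xs.max()+.5,184],[231,ys.min()-.5],[231,ys.max()+.5]]); print(plane(im,e,.110))
print(proj(S,[[.5844,.12,.110],[.5844,.12,.102]]))
cv2.imwrite("pics/d.png",cv2.resize(S["color"][120:260,230:410],None,fx=4,fy=4,interpolation=cv2.INTER_CUBIC))
print(telemetry.observe()["tool_pos"],telemetry.observe()["force"])
```

```text
top [230.7012987  184.10064935] [221 175  21  20 308]
[(np.int64(175), np.int64(226), np.int64(234)), (np.int64(176), np.int64(225), np.int64(235)), (np.int64(177), np.int64(224), np.int64(236)), (np.int64(178), np.int64(223), np.int64(237)), (np.int64(179), np.int64(222), np.int64(238)), (np.int64(180), np.int64(222), np.int64(239)), (np.int64(181), np.int64(221), np.int64(239)), (np.int64(182), np.int64(221), np.int64(240)), (np.int64(183), np.int64(221), np.int64(240)), (np.int64(184), np.int64(221), np.int64(240)), (np.int64(185), np.int64(221), np.int64(240)), (np.int64(186), np.int64(221), np.int64(241)), (np.int64(187), np.int64(222), np.int64(239)), (np.int64(188), np.int64(223), np.int64(241)), (np.int64(189), np.int64(223), np.int64(241)), (np.int64(190), np.int64(224), np.int64(238)), (np.int64(191), np.int64(225), np.int64(237)), (np.int64(192), np.int64(226), np.int64(238)), (np.int64(193), np.int64(229), np.int64(237)), (np.int64(194), np.int64(231), np.int64(234))]
[[0.58398291 0.15397308 0.11      ]
 [0.5855103  0.08442413 0.11      ]
 [0.61656144 0.12062468 0.11     
[... 525 characters left out ...]
t64(239), np.int64(220), np.int64(244)), (np.int64(240), np.int64(220), np.int64(242)), (np.int64(241), np.int64(220), np.int64(242)), (np.int64(242), np.int64(220), np.int64(243)), (np.int64(243), np.int64(222), np.int64(242)), (np.int64(244), np.int64(221), np.int64(242)), (np.int64(245), np.int64(222), np.int64(239)), (np.int64(246), np.int64(224), np.int64(238)), (np.int64(247), np.int64(226), np.int64(235)), (np.int64(248), np.int64(231), np.int64(232))]
mid 231.5 far edge [[0.61116507 0.10658775 0.11      ]] near bottom [[0.563036  0.1424247 0.094    ]]
[[233.44382671 235.69818264]
 [233.70465436 238.55549275]]
[ 0.51273469 -0.12740802  0.46915201] [-0.87862287  0.27227877 -5.60252624]
```

View pics/d.png

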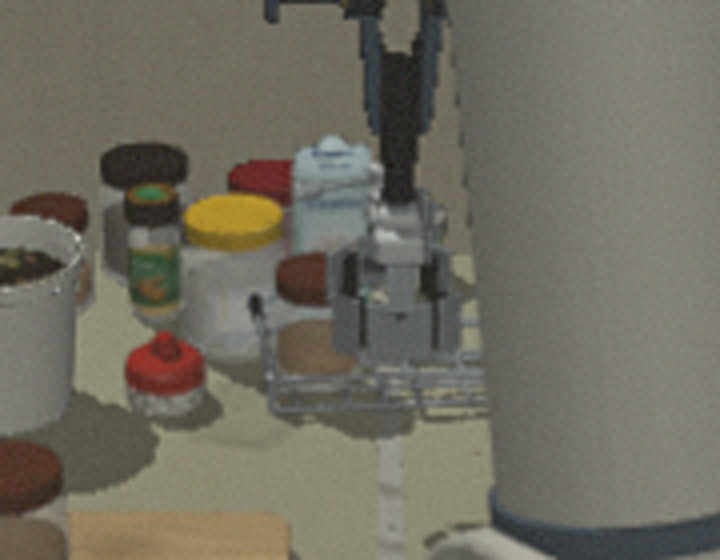

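The side crop shows the lifter hanging upright in the fingers, post at about (400,120) crop and jaws open. The jar estimates agree at (0.586, 0.123) once the visible lid side is allowed for.

Call:
apply_moves --pt "0.004 0.014 0 0" --pt "0.009 0.03 0 0" --pt "0.011 0.04 0 0" --pt "0.012 0.04 0 0" --pt "0.012 0.04 0 0" --pt "0.011 0.04 0 0" --pt "0.009 0.03 0 0" --pt "0.005 0.016 0 0" --pt "0 0 0 0" --pt "0 0 0 0"

```text
clock: 5.82
tool_pos: [0.5859, 0.1219, 0.4694]
ee_rot: [0.94, -0.342, -0.0, 0.0]
force: [-0.1, -0.4, -5.4]
finger_gap: 0.0198
finger_force: 30.0
```

Run:
```python
from h import *
T=get_image("top");S=get_image("side")
a=cv2.resize(T["color"][140:230,190:290],None,fx=4,fy=4,interpolation=cv2.INTER_CUBIC)
b=cv2.resize(S["color"][150:290,190:285],None,fx=4,fy=4,interpolation=cv2.INTER_CUBIC)
a=cv2.copyMakeBorder(a,0,200,0,0,cv2.BORDER_CONSTANT)
cv2.imwrite("pics/e.png",np.hstack([a,b]))
t=telemetry.observe()["tool_pos"];print(t)
print(proj(S,[[t[0],t[1],z] for z in (.2,.3)]))
```

```text
[0.58587085 0.12169697 0.46962391]
[[229.4687978  202.17696867]
 [225.99325271 161.7526427 ]]
```

View pics/e.png

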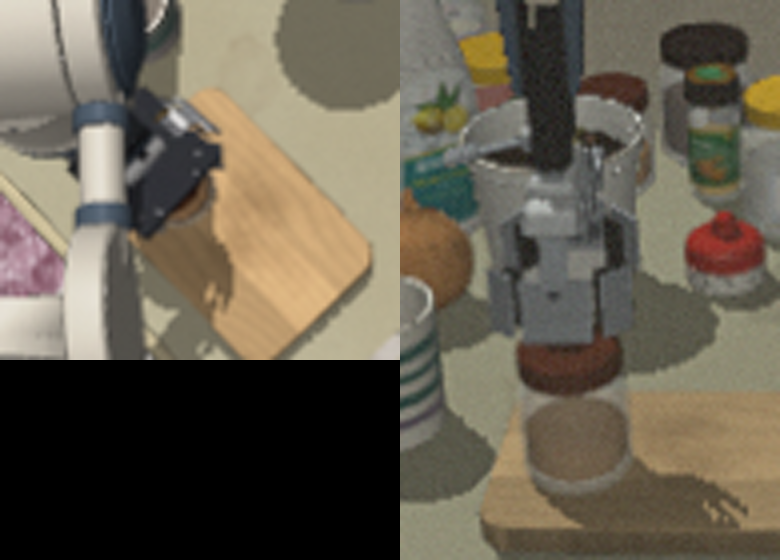

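The side crop shows the lifter centred above the jar, front jaw mid at crop x 558 and lid at 571, consistent with perspective. The lever points left (+y). I lower it in stages and watch the force.

Call:
apply_moves --pt "0 0.001 -0.015 0" --pt "0 0 -0.015 0" --pt "0 0 -0.015 0" --pt "0 0 -0.015 0" --pt "0 0 -0.01 0" --pt "0 0 -0.005 0" --pt "0 0 0 0"

```text
clock: 6.8
tool_pos: [0.5861, 0.1235, 0.3946]
ee_rot: [0.94, -0.342, -0.0, 0.0]
force: [-0.7, -0.1, -5.5]
finger_gap: 0.0198
finger_force: 30.0
```

Call:
apply_moves --pt "0 0 -0.003 0" --pt "0 0 -0.003 0" --pt "0 0 -0.002 0" --pt "0 0 -0.002 0" --pt "0 0 0 0"

```text
clock: 7.42
tool_pos: [0.586, 0.1235, 0.3846]
ee_rot: [0.94, -0.342, -0.0, 0.0]
force: [0.5, -0.2, -5.2]
finger_gap: 0.0198
finger_force: 30.0
```

Call:
apply_moves --pt "0 0 -0.001 0" --pt "0 0 -0.001 0" --pt "0 0 -0.001 0" --pt "0 0 0 0"

```text
clock: 7.92
tool_pos: [0.586, 0.1235, 0.3816]
ee_rot: [0.94, -0.342, -0.0, 0.0]
force: [-0.6, -0.6, -5.6]
finger_gap: 0.0196
finger_force: 30.0
```

Call:
apply_moves --pt "0 0 -0.0005 0" --pt "0 0 -0.0005 0" --pt "0 0 0 0"

```text
clock: 8.3
tool_pos: [0.5861, 0.1235, 0.3809]
ee_rot: [0.94, -0.342, 0.0, -0.0]
force: [-0.3, -0.7, -2.0]
finger_gap: 0.0199
finger_force: 30.0
```

Call:
apply_moves --pt "0 0 0 0" --pt "0 0 0 0" --pt "0 0 0 0" --pt "0 0 0 0" --pt "0 0 0 0" --pt "0 0 0 0" --claw 0

```text
clock: 9.05
tool_pos: [0.586, 0.1235, 0.3807]
ee_rot: [0.94, -0.342, -0.0, 0.0]
force: [-1.1, -0.3, -0.3]
finger_gap: 0.0765
finger_force: 0.0
```

Call:
apply_moves --pt "0 0 0.02 0" --pt "0 0 0.03 0" --pt "0 0 0.02 10" --pt "0 0 0 10" --pt "0 0 0 10" --pt "0 0 0 10" --pt "0 0 0 10" --pt "0 0 0 10" --pt "0 0 0 10" --pt "0 0 0 10" --pt "0 0 0 10" --pt "0 0 0 0"

```text
clock: 10.55
tool_pos: [0.586, 0.1235, 0.4507]
ee_rot: [0.907, 0.422, -0.0, -0.0]
force: [-0.2, -0.5, 0.3]
finger_gap: 0.091
finger_force: 0.0
```

Run:
```python
from h import *
T=get_image("top");S=get_image("side")
b=cv2.resize(S["color"][120:290,170:310],None,fx=3.5,fy=3.5,interpolation=cv2.INTER_CUBIC)
cv2.imwrite("pics/f.png",b)
o=telemetry.observe();print(o["tool_pos"],o["ee_rot"],o["force"],o["joint_positions"])
```

```text
[0.58601694 0.12347157 0.45072357] [9.07274708e-01 4.20538470e-01 5.90517973e-06 6.06108342e-06] [ 0.42938092  0.3582662  -0.37387105] [ 1.07977460e-01  4.16507628e-01  1.34828149e+00 -7.84766513e-06
  1.37678847e+00  8.10697818e-01]
```

View pics/f.png

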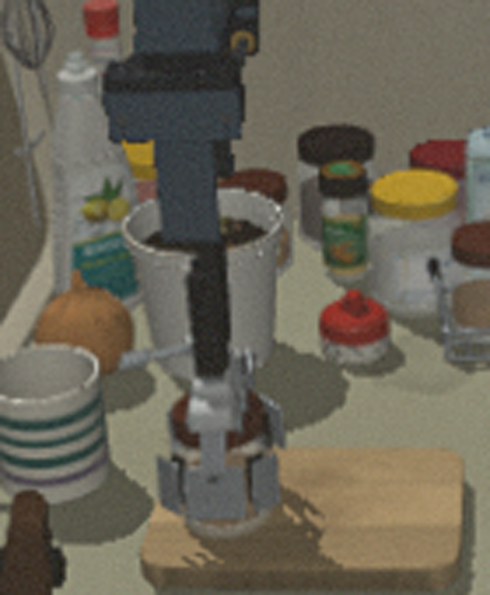

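The lifter sits level on the lid and the gripper is now turned to close along lifter x. Next I descend over the handles and squeeze.

Call:
apply_moves --pt "0 0 -0.02 0" --pt "0 0 -0.02 0" --pt "0 0 -0.02 0" --pt "0 0 -0.01 0" --pt "0 0 0 0"

```text
clock: 11.28
tool_pos: [0.586, 0.1235, 0.3804]
ee_rot: [0.907, 0.422, -0.0, -0.0]
force: [-0.6, -0.1, 0.4]
finger_gap: 0.0915
finger_force: 0.0
```

Call:
apply_moves --pt "0 0 0 0" --pt "0 0 0 0" --pt "0 0 0 0" --pt "0 0 0 0" --pt "0 0 0 0" --pt "0 0 0 0" --pt "0 0 0 0" --pt "0 0 0 0" --claw 1 --grip_force 30

```text
clock: 12.28
tool_pos: [0.5864, 0.1235, 0.3816]
ee_rot: [0.906, 0.423, 0.001, 0.0]
force: [1.4, 1.3, 8.0]
finger_gap: 0.0353
finger_force: 30.3
```

Call:
apply_moves --pt "0 0 0.004 0" --pt "0 0 0.006 0" --pt "0 0 0.01 0" --pt "0 0 0.02 0" --pt "0 0 0.02 0" --pt "0 0 0.02 0" --pt "0 0 0.01 0" --pt "0 0 0 0" --pt "0 0 0 0" --grip_force 35

```text
clock: 13.4
tool_pos: [0.5858, 0.1234, 0.4699]
ee_rot: [0.906, 0.423, -0.001, -0.0]
force: [-0.3, 0.2, -10.1]
finger_gap: 0.0351
finger_force: 34.3
```

Run:
```python
from h import *
T=get_image("top");S=get_image("side")
a=cv2.resize(T["color"][140:225,300:400],None,fx=5,fy=5,interpolation=cv2.INTER_CUBIC)
b=cv2.resize(S["color"][150:290,180:265],None,fx=3,fy=3,interpolation=cv2.INTER_CUBIC)
a=cv2.copyMakeBorder(a,0,0,0,0,cv2.BORDER_CONSTANT);b=cv2.copyMakeBorder(b,0,5,0,0,cv2.BORDER_CONSTANT)
cv2.imwrite("pics/g.png",np.hstack([a,b]))
o=telemetry.observe();print(o["tool_pos"],o["force"],o["wrist_torque"],o["finger_gap"])
```

```text
[0.58589778 0.12344969 0.46987087] [-0.13782093  0.2140916  -8.00199592] [ 0.00434525 -0.05441206 -0.00789134] 0.034300257861783916
```

View pics/g.png

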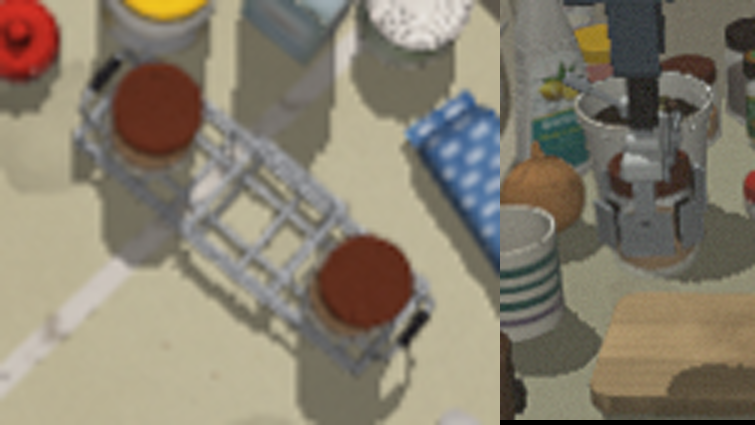

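The left panel shows the rack: lids at (158,108) and (362,282), divider cross wires around (215,185) and (300,250), loop grips at (105,72) and (415,325). The right panel shows the jar held in the lifter, clear of the board. I'll locate the wires from brightness profiles in the rack frame.

Run:
```python
from h import *
from scipy.ndimage import map_coordinates
T=get_image("top"); I=T["color"].astype(float)
sat=I.max(2)-I.min(2)
c=np.array([.613,-.281]); a=np.radians(51.3); ey=np.array([np.cos(a),np.sin(a)]); ex=np.array([ey[1],-ey[0]])
def samp(z,xs,ys):
    X,Y=np.meshgrid(xs,ys); P=c+X[...,None]*ex+Y[...,None]*ey
    p=proj(T,np.c_[P.reshape(-1,2),np.full(X.size,z)]); return map_coordinates(sat,[p[:,1],p[:,0]],order=1).reshape(X.shape)
ys=np.arange(-.06,.0601,.003); xs=np.arange(-.054,.0541,.003)
A=samp(.0275,xs,ys)
print("rows y, cols x(mm)"); print("     "+" ".join(f"{int(round(x*1e3)):3d}" for x in xs))
for y,r in zip(ys,A): print(f"{int(round(y*1e3)):4d} "+" ".join(f"{int(v):3d}" for v in r))
# lids of rack jars: outermost far edges
for c0 in([330.67,162.1],[372.17,196.3]): 
    p=plane(T,[c0],.098)[0,:2]; print((p-c)@ex,(p-c)@ey)
o,_=ray(T,[[300,200]]); print("cam",(o[:2]-c)@ex,(o[:2]-c)@ey)
```

```text
rows y, cols x(mm)
     -54 -51 -48 -45 -42 -39 -36 -33 -30 -27 -24 -21 -18 -15 -12  -9  -6  -3   0   3   6   9  12  15  18  21  24  27  30  33  36  39  42  45  48  51  54
 -60  22  28  28  22   6   3   3  10  20  21  10   2  10  20  19  19  22  22  26  29  27  29  30  30  21  26  29  32  24   4   2   2  11  28  34  35  36
 -57  21  21  23  17   5   3   2  10  23  22  14   5  14  24  24  22  22  22  24  24  23  19  19  12   9  13  23  31  28  10   2   3  12  27  34  36  36
 -54  21  21  20  16   3   3   2  12  22  22  15   7  13  28  29  30  28  30  29  29  25  22  14   8   4  12  21  30  29  12   3   3   6  23  33  35  35
 -51  21  21  19  17   7   3   2   4  16  14   9   1   8  15  24  22  23  22  21  20  22  14   9   2   1   9  13  19  17   7   2   4   7  14  24  35  35
 -48  23  23  22  13   2   2   4   6   3   3   2   3   5   6   6   7   6   7   4   3   5   3   4   3   3   2   4   3   6   2   3   3   4   8  18  30  34
 -45  26  29  27  14   2   3   4   3   2   2   2   4   4   3   1   1   3   1   3   3   4   1   3   2   3   3   2   3   2   2   3   3   4   5  11  28  34
 -42  25  
[... 4777 characters left out ...]
  15   6   6  17  21  22  24  28  28  32  32  30  20   9   2  15  30  32  24   9   0   1   0  13  21  21  22
  54  20  20  20  19   9   1   2  11  19  21  15   4   8  17  21  21  22  23  22  25  31  29  23   9   2  15  31  34  27  10   1   1   6  15  23  22  22
  57  21  21  21  18   8   2   3  12  19  20  16   7   7  17  20  19  18  19  18  19  22  25  19  10   3  15  30  34  26  11   2   1   7  22  27  26  23
  60  21  21  21  19   8   2   0  11  20  21  16   6   6  14  17  16  18  17  22  20  21  19  17   7   6  14  29  32  27  11   3   1   7  24  34  30  26
-0.0013900046769711074 0.09037205347553454
-0.0015994746816149297 -0.08953625632767008
cam -0.27325092762464986 -0.03781749077210087
```

Analysis:
- **Cross wires:** they appear at y ≈ -46.5 and +28.5 mm. Their spacing of 75 mm matches 70.4 + 5.
- **Divider:** its centre is therefore about -9 mm along y from the rack middle, and x is about +1 mm.
- **Target:** TCP ≈ (0.608, -0.289).

I'll carry the jar there at height.

Call:
apply_moves --pt "0 0 0.01 0" --pt "0.001 -0.015 0.012 0.3" --pt "0.001 -0.03 0.005 0.5" --pt "0.002 -0.04 0 0.5" --pt "0.002 -0.045 0 0" --pt "0.003 -0.05 0 0" --pt "0.003 -0.05 0 0" --pt "0.003 -0.05 0 0" --pt "0.003 -0.045 0 0" --pt "0.002 -0.04 0 0" --pt "0.002 -0.03 0 0" --pt "0 -0.017 0 0"

```text
clock: 15.05
tool_pos: [0.6075, -0.2907, 0.4983]
ee_rot: [0.902, 0.432, 0.0, 0.0]
force: [-0.4, 0.3, -9.1]
finger_gap: 0.0346
finger_force: 34.3
```

Call:
apply_moves --pt "0 0 -0.005 0" --pt "0 0 -0.015 0" --pt "0 0 -0.02 0" --pt "0 0 -0.02 0" --pt "0 0 -0.015 0" --pt "0 0 0 0" --pt "0 0 0 0" --pt "0 0 0 0"

```text
clock: 16.05
tool_pos: [0.6082, -0.2885, 0.4236]
ee_rot: [0.901, 0.433, 0.0, 0.001]
force: [-0.1, -0.2, -8.3]
finger_gap: 0.0351
finger_force: 34.3
```

Call:
apply_moves --pt "0 -0.0005 -0.01 0" --pt "0 0 -0.01 0" --pt "0 0 -0.006 0" --pt "0 0 -0.002 0" --pt "0 0 0 0" --pt "0 0 0 0"

```text
clock: 16.8
tool_pos: [0.6081, -0.2891, 0.395]
ee_rot: [0.901, 0.433, 0.0, 0.0]
force: [0.2, -0.5, -8.6]
finger_gap: 0.0347
finger_force: 34.3
```

Call:
apply_moves --pt "0 0 -0.001 0" --pt "0 0 -0.001 0" --pt "0 0 -0.001 0" --pt "0 0 -0.001 0" --pt "0 0 0 0"

```text
clock: 17.42
tool_pos: [0.608, -0.2891, 0.3906]
ee_rot: [0.902, 0.433, -0.0, -0.0]
force: [-0.4, 0.4, -9.1]
finger_gap: 0.0346
finger_force: 34.3
```

Call:
apply_moves --pt "0 0 -0.001 0" --pt "0 0 -0.001 0" --pt "0 0 0 0"

```text
clock: 17.8
tool_pos: [0.608, -0.289, 0.3886]
ee_rot: [0.901, 0.433, -0.0, -0.0]
force: [-0.2, 0.1, -10.4]
finger_gap: 0.035
finger_force: 34.3
```

Call:
apply_moves --pt "0 0 -0.001 0" --pt "0 0 -0.001 0" --pt "0 0 0 0"

```text
clock: 18.18
tool_pos: [0.608, -0.289, 0.3866]
ee_rot: [0.901, 0.433, -0.0, -0.0]
force: [-0.6, 0.6, -9.3]
finger_gap: 0.0351
finger_force: 34.3
```

Call:
apply_moves --pt "0 0 -0.001 0" --pt "0 0 -0.001 0" --pt "0 0 0 0"

```text
clock: 18.55
tool_pos: [0.608, -0.289, 0.3846]
ee_rot: [0.901, 0.433, -0.0, -0.0]
force: [-0.3, -0.2, -8.9]
finger_gap: 0.0349
finger_force: 34.3
```

Call:
apply_moves --pt "0 0 -0.001 0" --pt "0 0 -0.001 0" --pt "0 0 0 0"

```text
clock: 18.92
tool_pos: [0.608, -0.289, 0.3826]
ee_rot: [0.901, 0.433, -0.0, -0.0]
force: [-0.2, -0.3, -9.2]
finger_gap: 0.0348
finger_force: 34.3
```

Call:
apply_moves --pt "0 0 -0.001 0" --pt "0 0 -0.001 0" --pt "0 0 0 0"

```text
clock: 19.3
tool_pos: [0.608, -0.289, 0.3806]
ee_rot: [0.901, 0.433, -0.0, -0.0]
force: [-0.2, -0.2, -8.7]
finger_gap: 0.035
finger_force: 34.3
```

Call:
apply_moves --pt "0 0 -0.001 0" --pt "0 0 -0.001 0" --pt "0 0 0 0"

```text
clock: 19.68
tool_pos: [0.608, -0.289, 0.3786]
ee_rot: [0.901, 0.433, -0.0, -0.0]
force: [0.1, -0.6, -8.9]
finger_gap: 0.0344
finger_force: 34.3
```

Call:
apply_moves --pt "0 0 -0.001 0" --pt "0 0 -0.001 0" --pt "0 0 0 0"

```text
clock: 20.05
tool_pos: [0.608, -0.289, 0.3766]
ee_rot: [0.901, 0.433, -0.0, -0.0]
force: [0.6, -0.1, -9.5]
finger_gap: 0.0342
finger_force: 34.3
```

Call:
apply_moves --pt "0 0 -0.001 0" --pt "0 0 -0.001 0" --pt "0 0 0 0"

```text
clock: 20.42
tool_pos: [0.608, -0.289, 0.3746]
ee_rot: [0.901, 0.433, -0.0, -0.0]
force: [0.2, -0.2, -8.7]
finger_gap: 0.0348
finger_force: 34.3
```

The jar is in the gap with no side force. I keep lowering it to the floor wires.

Call:
apply_moves --pt "0 0 -0.001 0" --pt "0 0 -0.001 0" --pt "0 0 -0.001 0" --pt "0 0 0 0"

```text
clock: 20.92
tool_pos: [0.608, -0.289, 0.3716]
ee_rot: [0.901, 0.433, -0.0, -0.0]
force: [0.1, -1.0, -9.0]
finger_gap: 0.0348
finger_force: 34.3
```

Call:
apply_moves --pt "0 0 -0.001 0" --pt "0 0 0 0"

```text
clock: 21.18
tool_pos: [0.608, -0.289, 0.3706]
ee_rot: [0.902, 0.433, -0.0, -0.0]
force: [1.5, 0.3, -9.3]
finger_gap: 0.035
finger_force: 34.3
```

Call:
apply_moves --pt "0 0 -0.0005 0" --pt "0 0 0 0"

```text
clock: 21.42
tool_pos: [0.6081, -0.2891, 0.3704]
ee_rot: [0.902, 0.433, 0.0, 0.0]
force: [0.5, -0.2, -7.5]
finger_gap: 0.0347
finger_force: 34.4
```

Call:
apply_moves --pt "0 0 -0.0005 0" --pt "0 0 0 0"

```text
clock: 21.68
tool_pos: [0.6082, -0.2891, 0.3702]
ee_rot: [0.901, 0.433, 0.0, 0.0]
force: [-0.3, 0.9, -0.8]
finger_gap: 0.0347
finger_force: 34.7
```

The load is off the wrist and the height matches the jar standing on the floor wires. I open, rise, close the fingers and move over the release pad.

Call:
apply_moves --pt "0 0 0 0" --pt "0 0 0 0" --pt "0 0 0 0" --pt "0 0 0 0" --pt "0 0 0 0" --pt "0 0 0.02 0" --pt "0 0 0.03 0" --pt "0 0 0.02 0" --pt "0 0 0 0" --claw 0

```text
clock: 22.8
tool_pos: [0.6082, -0.2892, 0.4412]
ee_rot: [0.901, 0.433, 0.001, 0.001]
force: [-0.7, 0.3, 0.1]
finger_gap: 0.0909
finger_force: 0.0
```

Call:
apply_moves --pt "0.01 0.013 0 0" --pt "0.012 0.015 0 0" --pt "0.009 0.011 0 0" --pt "0 0 0 0" --pt "0 0 0 0" --pt "0 0 0 0" --pt "0 0 0 0" --claw 1

```text
clock: 23.68
tool_pos: [0.6388, -0.2504, 0.4398]
ee_rot: [0.902, 0.433, -0.0, 0.0]
force: [0.3, -0.5, 0.2]
finger_gap: 0.0243
finger_force: 0.0
```

Run:
```python
from h import *
S=get_image("side");T=get_image("top")
b=cv2.resize(S["color"][80:250,260:400],None,fx=3.5,fy=3.5,interpolation=cv2.INTER_CUBIC)
cv2.imwrite("pics/i.png",b)
o=telemetry.observe();print(o["tool_pos"],o["force"],o["finger_gap"],o["joint_positions"])
q=proj(S,[[.638,-.2515,.166],[.608,-.289,.098],[.608,-.289,.21]]);print((q-[260,80])*3.5)
```

```text
[ 0.6388634  -0.25028884  0.43977923] [-0.0057342   0.00057566 -0.43078287] 0.01613356202852454 [-4.60364778e-01  5.56778295e-01  1.13007558e+00 -2.46657867e-06
  1.45470267e+00  2.15652836e-01]
[[234.36803358 297.94444792]
 [289.25134866 370.07251726]
 [293.60632367 246.48818175]]
```

View pics/i.png

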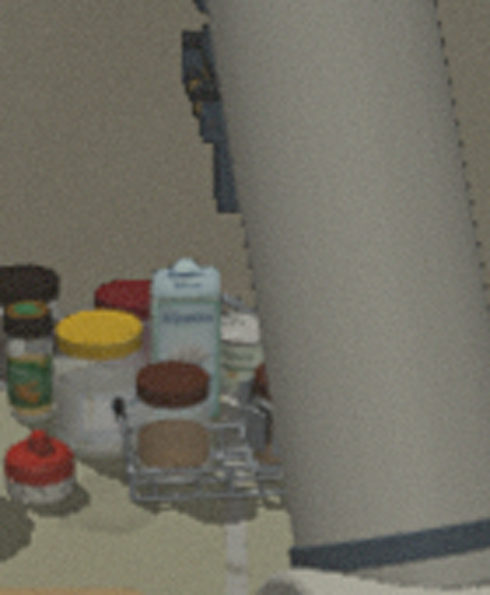

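The arm hides most of the lifter, but the pad's tip shows at crop (232,300), right where I projected it (234,298). Jar b stands undisturbed at (172,410). Now I press down.

Call:
apply_moves --pt "0 0 -0.02 0" --pt "0 0 -0.025 0" --pt "0 0 -0.02 0" --pt "0 0 -0.008 0" --pt "0 0 0 0"

```text
clock: 24.4
tool_pos: [0.639, -0.2501, 0.3667]
ee_rot: [0.902, 0.433, -0.0, -0.0]
force: [-0.2, 0.6, -0.0]
finger_gap: 0.0006
finger_force: 0.0
```

Call:
apply_moves --pt "0 0 -0.002 0" --pt "0 0 -0.002 0" --pt "0 0 -0.001 0" --pt "0 0 0 0"

```text
clock: 24.9
tool_pos: [0.639, -0.25, 0.3618]
ee_rot: [0.901, 0.433, 0.0, 0.0]
force: [0.7, -0.5, -0.6]
finger_gap: 0.0001
finger_force: 0.0
```

Call:
apply_moves --pt "0 0 -0.001 0" --pt "0 0 -0.001 0" --pt "0 0 -0.001 0" --pt "0 0 0 0"

```text
clock: 25.4
tool_pos: [0.639, -0.25, 0.3586]
ee_rot: [0.901, 0.433, -0.0, -0.0]
force: [0.2, 0.1, 0.2]
finger_gap: 0.0005
finger_force: 0.0
```

Call:
apply_moves --pt "0 0 -0.001 0" --pt "0 0 -0.001 0" --pt "0 0 0 0"

```text
clock: 25.78
tool_pos: [0.639, -0.25, 0.3566]
ee_rot: [0.901, 0.433, -0.0, -0.0]
force: [0.2, 0.5, 0.4]
finger_gap: 0.0007
finger_force: 0.0
```

Call:
apply_moves --pt "0 0 -0.001 0" --pt "0 0 -0.001 0" --pt "0 0 0 0"

```text
clock: 26.15
tool_pos: [0.639, -0.25, 0.3546]
ee_rot: [0.902, 0.433, -0.0, -0.0]
force: [0.2, 0.0, 0.4]
finger_gap: 0.0004
finger_force: 0.0
```

Call:
apply_moves --pt "0 0 -0.001 0" --pt "0 0 -0.001 0" --pt "0 0 0 0"

```text
clock: 26.52
tool_pos: [0.639, -0.25, 0.3526]
ee_rot: [0.901, 0.433, -0.0, -0.0]
force: [-0.3, -0.3, -0.8]
finger_gap: 0.0006
finger_force: 0.0
```

Call:
apply_moves --pt "0 0 -0.001 0" --pt "0 0 -0.001 0" --pt "0 0 0 0"

```text
clock: 26.9
tool_pos: [0.639, -0.25, 0.3506]
ee_rot: [0.901, 0.433, -0.0, -0.0]
force: [0.2, -0.3, -0.1]
finger_gap: 0.0003
finger_force: 0.0
```

Call:
apply_moves --pt "0 0 -0.001 0" --pt "0 0 -0.001 0" --pt "0 0 0 0"

```text
clock: 27.28
tool_pos: [0.639, -0.25, 0.3486]
ee_rot: [0.901, 0.433, -0.0, -0.0]
force: [0.0, 1.0, 0.5]
finger_gap: 0.0006
finger_force: 0.0
```

Run:
```python
from h import *
S=get_image("side");I=S["color"]
o=telemetry.observe();print(o["tool_pos"],o["force"],o["wrist_torque"])
print(proj(S,[[.638,-.2515,.166],[.638,-.2515,.139],[.639,-.25,.158]]))
hsv=cv2.cvtColor(I,cv2.COLOR_BGR2HSV)
for y in range(146,186,1): print(y," ".join(f"{int(a)}/{int(b)}" for a,b in zip(hsv[y,314:340,2],hsv[y,314:340,1])))
```

```text
[ 0.63902951 -0.25001624  0.34868405] [-0.44108769 -0.52969483 -0.09401033] [-0.01562466 -0.06161914  0.01416749]
[[326.96229531 165.12698512]
 [326.80508832 173.66143575]
 [326.30640987 167.71293035]]
146 112/36 105/41 99/39 65/31 67/38 63/32 71/32 68/30 64/32 64/32 68/34 74/7 88/26 95/21 100/20 101/25 105/22 110/23 109/26 114/25 114/18 118/24 118/26 121/23 124/21 120/23
147 110/44 108/52 94/33 69/41 67/42 66/35 66/35 65/35 69/30 68/45 68/41 70/18 87/26 95/16 98/23 98/18 104/15 103/17 109/30 113/25 113/23 117/31 118/24 120/23 120/23 120/17
148 113/36 107/45 104/34 64/36 60/21 61/8 62/12 65/31 64/24 63/36 69/41 70/25 84/9 98/23 98/29 102/20 106/29 108/24 110/25 114/22 114/20 119/19 119/21 120/21 120/19 125/24
149 109/37 108/47 96/40 66/23 64/40 61/8 60/9 63/16 67/49 64/32 64/60 71/18 75/14 97/18 98/23 98/23 100/26 104/25 106/29 111/21 118/24 118/28 117/20 119/24 123/27 120/11
150 108/42 107/43 96/40 63/20 68/49 63/32 62/21 70/18 66/42 68/30 69/37 68/30 81/19 95/30 96/8 99/18 103/27 103/27 111/18 112/25 116/31 115/22 123/23 116/26 120/23 120/19
151 110/46 109/40 94/33 66/31 68/38 68/3
[... 5454 characters left out ...]
/25 109/14 108/17 112/20 113/5 123/19 118/41 109/33 115/24 101/33 96/29 100/36 100/28 98/31 106/31 111/28 110/35 104/27 90/23 96/24 98/16 102/30 108/21 111/21 111/23
183 101/40 103/17 103/15 102/18 119/13 123/12 126/20 116/35 108/38 103/27 101/35 105/32 110/30 118/28 117/33 118/26 127/26 127/26 118/24 93/16 94/30 99/23 99/23 108/17 108/28 112/27
184 76/114 79/77 83/55 98/8 117/13 128/18 131/27 118/32 105/41 93/30 86/30 87/29 104/34 107/24 110/23 115/33 119/32 119/28 115/24 92/25 91/22 98/29 104/25 101/15 105/27 106/24
185 75/126 83/117 80/118 84/76 102/20 125/12 133/25 121/36 112/39 105/27 92/22 83/40 85/45 87/50 101/35 103/40 102/28 102/23 96/32 91/31 97/21 100/15 96/21 103/22 106/22 110/25
```

Run:
```python
from h import *
I=cv2.resize(cv2.imread("pics/i.png"),(140,170),interpolation=cv2.INTER_AREA)
hsv=cv2.cvtColor(I,cv2.COLOR_BGR2HSV)
for y in range(160,180,1): print(y," ".join(f"{int(a)}/{int(b)}" for a,b in zip(hsv[y-80,58:74,2],hsv[y-80,58:74,1])))
```

```text
160 158/23 158/24 158/24 152/27 133/15 111/34 109/44 108/42 109/40 110/42 111/44 107/41 108/40 103/40 91/20 94/22
161 155/28 154/25 153/22 147/23 132/12 112/36 106/41 111/48 110/42 110/44 111/46 110/39 107/41 96/37 82/22 96/21
162 153/23 151/24 149/26 142/25 128/14 111/34 111/46 110/42 108/45 108/42 110/42 111/44 108/47 98/42 83/31 93/22
163 144/25 141/27 139/26 133/27 122/21 107/29 116/31 111/34 110/42 111/37 109/42 112/41 115/42 108/45 104/37 95/24
164 127/28 125/27 126/24 124/25 110/21 100/8 118/9 108/7 110/25 102/33 100/43 110/42 111/41 109/42 105/29 95/16
165 110/28 113/23 114/18 117/22 102/18 87/9 111/11 112/11 108/7 98/3 90/14 105/32 110/46 113/47 103/37 93/22
166 113/38 113/45 114/40 110/49 100/48 85/18 89/3 97/5 105/10 104/5 102/8 106/14 106/43 110/46 102/43 93/25
167 124/25 122/25 122/29 112/39 101/48 92/22 93/30 88/20 93/11 93/11 99/8 101/8 104/27 103/35 95/30 85/21
168 128/24 125/22 122/27 112/32 105/46 89/23 96/45 105/32 101/25 87/15 96/5 104/7 105/10 98/3 86/3 84/12
169 119/30 119/26 119/26 116/33 105/39 84/9 88/23 108/17 122/15 117/15 119/17 118/13 117/11 112/9 101/3 9
[... 455 characters left out ...]
159/13 140/20
174 132/15 129/20 127/20 120/30 116/29 140/13 155/16 154/13 156/13 159/13 157/13 155/13 153/15 154/15 154/13 141/13
175 135/17 133/15 125/18 121/32 115/38 133/17 157/16 159/13 163/9 165/14 159/16 156/13 154/15 154/15 156/16 142/16
176 133/17 131/14 128/20 122/38 111/39 125/14 149/19 149/17 152/17 148/16 148/12 150/12 155/12 151/12 154/15 143/14
177 135/15 132/19 130/20 125/27 107/38 93/14 96/24 104/27 119/21 121/15 123/15 134/21 142/18 139/13 140/15 124/14
178 133/12 133/17 131/18 124/35 109/40 100/23 92/19 89/17 96/24 93/19 95/19 103/22 103/17 104/15 109/19 108/19
179 133/8 132/14 129/20 124/35 112/39 103/30 102/35 105/29 110/25 115/24 117/26 119/26 116/24 117/28 115/27 119/26
```

Call:
apply_moves --pt "0 0 0.02 0" --pt "0 0 0.03 0" --pt "0 0 0.04 0" --pt "0 0 0 0" --pt "0 0 0 0"

```text
clock: 27.95
tool_pos: [0.6389, -0.25, 0.4382]
ee_rot: [0.901, 0.433, -0.0, -0.0]
force: [-0.6, 0.2, -0.3]
finger_gap: 0.0005
finger_force: 0.0
```

Run:
```python
from h import *
I=get_image("side")["color"]; cv2.imwrite("pics/j.png",I)
hsv=cv2.cvtColor(I,cv2.COLOR_BGR2HSV)
for y in range(160,182,1): print(y," ".join(f"{int(a)}/{int(b)}" for a,b in zip(hsv[y,318:334,2],hsv[y,318:334,1])))
```

```text
160 161/24 157/28 152/20 149/29 141/20 113/41 108/45 103/45 109/42 116/35 110/42 106/48 108/40 105/32 96/27 91/20
161 155/23 159/22 155/25 150/24 135/11 106/41 111/51 104/42 109/42 107/43 110/44 107/38 105/41 100/43 91/34 97/18
162 153/27 152/22 144/27 145/25 134/19 105/39 111/46 106/46 111/39 111/39 108/52 109/40 111/39 99/33 79/19 94/27
163 147/29 141/27 140/27 133/31 122/23 104/39 114/47 107/45 107/43 107/43 103/40 106/38 114/42 100/38 85/30 90/17
164 129/24 125/33 123/27 127/24 107/24 78/33 108/42 110/42 109/49 109/44 108/35 111/44 108/45 112/41 105/36 93/19
165 105/17 117/24 117/22 119/21 103/20 83/37 106/46 110/42 110/37 108/33 109/37 109/44 108/45 107/41 103/35 96/29
166 112/46 112/43 113/43 101/53 100/56 89/23 109/37 109/44 108/50 106/36 108/38 109/44 110/37 110/37 109/33 88/17
167 122/21 120/21 118/17 116/31 103/47 95/24 109/49 111/37 110/37 109/42 105/51 111/34 105/44 111/39 103/40 92/19
168 128/20 125/22 124/23 115/38 109/49 90/25 103/47 104/39 112/32 109/35 107/33 107/26 110/32 110/37 103/30 87/29
169 120/26 121/27 115/27 113/32 99/41 89/9 85/12 104/15 123/6 122/17 124/10
[... 683 characters left out ...]
135/11 150/12 158/15 145/16
176 134/13 132/15 129/26 117/31 110/21 115/9 101/13 96/5 105/7 118/15 130/14 152/13 158/16 154/17 153/17 143/9
177 134/17 134/17 131/18 124/33 111/41 94/14 81/25 90/14 117/22 123/23 126/16 136/19 137/15 136/15 141/13 127/18
178 134/19 131/12 130/18 126/32 111/41 100/23 92/6 90/14 92/19 90/14 94/24 97/21 97/11 101/20 103/20 104/15
179 135/11 132/15 128/20 121/38 108/35 102/23 97/29 111/30 112/25 112/32 116/29 122/25 117/22 117/26 118/24 124/25
180 126/10 128/12 128/20 121/34 106/38 98/26 89/26 106/34 113/27 120/30 121/32 125/29 128/36 130/27 128/32 134/32
181 119/19 124/8 127/20 119/30 112/43 103/27 87/41 92/30 99/31 110/32 118/35 120/34 117/35 112/34 122/27 129/26
```

The streak has moved from rows 164–168 to 173–177, so the pad has dropped to its low position and the lock has tripped. I go back over the post, turn the gripper and grasp it.

Call:
apply_moves --pt "-0.011 -0.013 0 0" --pt "-0.011 -0.015 0 -10" --pt "-0.009 -0.011 0 -10" --pt "0 0 0 -10" --pt "0 0 0 -10" --pt "0 0 0 -10" --pt "0 0 0 -10" --pt "0 0 0 -10" --pt "0 0 0 -10" --pt "0 0 0 -10" --pt "0 0 0 0" --pt "0 0 0 0" --claw 0

```text
clock: 29.5
tool_pos: [0.6077, -0.2894, 0.4384]
ee_rot: [0.944, -0.33, -0.0, -0.0]
force: [-0.6, 0.1, -0.2]
finger_gap: 0.0909
finger_force: 0.0
```

Call:
apply_moves --pt "0 0 -0.02 0" --pt "0 0 -0.02 0" --pt "0 0 -0.02 0" --pt "0 0 -0.008 0" --pt "0 0 0 0" --pt "0 0 0 0" --claw 0

```text
clock: 30.25
tool_pos: [0.6082, -0.2892, 0.3716]
ee_rot: [0.944, -0.331, 0.001, 0.0]
force: [1.3, 0.3, -0.3]
finger_gap: 0.0914
finger_force: 0.0
```

Call:
apply_moves --pt "0 0 0 0" --pt "0 0 0 0" --pt "0 0 0 0" --pt "0 0 0 0" --pt "0 0 0 0" --pt "0 0 0 0" --pt "0 0 0 0" --pt "0 0 0 0" --claw 1 --grip_force 30

```text
clock: 31.25
tool_pos: [0.6081, -0.289, 0.3707]
ee_rot: [0.943, -0.331, 0.0, -0.0]
force: [0.6, 0.2, 0.2]
finger_gap: 0.0198
finger_force: 30.0
```

Call:
apply_moves --pt "0 0 0.003 0" --pt "0 0 0.004 0" --pt "0 0 0.005 0" --pt "0 0 0 0"

```text
clock: 31.75
tool_pos: [0.6081, -0.2891, 0.3832]
ee_rot: [0.943, -0.331, 0.0, 0.0]
force: [-0.1, -0.0, -4.9]
finger_gap: 0.0199
finger_force: 30.0
```

The wrist carries only the lifter's weight, so the jar stayed behind. I lift off and stand the lifter back on its old spot.

Call:
apply_moves --pt "0 0 0.01 0" --pt "0 0 0.02 0" --pt "0 0 0.03 0" --pt "0 0 0.03 0" --pt "0 0 0.01 0" --pt "-0.01 0.017 0 0" --pt "-0.019 0.032 0 0" --pt "-0.02 0.034 0 0" --pt "-0.02 0.034 0 0" --pt "-0.016 0.027 0 0" --pt "-0.01 0.017 0 0" --pt "0 0 0 0"

```text
clock: 33.25
tool_pos: [0.5126, -0.1272, 0.4827]
ee_rot: [0.944, -0.331, -0.0, -0.0]
force: [0.0, -0.1, -4.7]
finger_gap: 0.0196
finger_force: 30.0
```

Call:
apply_moves --pt "0 0 -0.02 0" --pt "0 0 -0.04 0" --pt "0 0 -0.04 0" --pt "0 0 -0.03 0" --pt "0 0 -0.013 0" --pt "0 0 -0.005 0" --pt "0 0 0 0" --pt "0 0 0 0"

```text
clock: 34.25
tool_pos: [0.5133, -0.1282, 0.3356]
ee_rot: [0.943, -0.331, 0.001, 0.0]
force: [0.0, -0.2, -5.2]
finger_gap: 0.0198
finger_force: 30.0
```

Call:
apply_moves --pt "0 0 -0.002 0" --pt "0 0 -0.001 0" --pt "0 0 -0.001 0" --pt "0 0 0 0"

```text
clock: 34.75
tool_pos: [0.5131, -0.128, 0.3309]
ee_rot: [0.943, -0.331, 0.0, -0.0]
force: [-0.5, 0.2, -1.9]
finger_gap: 0.0199
finger_force: 30.0
```

Call:
apply_moves --pt "0 0 -0.0005 0" --pt "0 0 -0.0005 0" --pt "0 0 0 0"

```text
clock: 35.12
tool_pos: [0.5133, -0.1281, 0.3305]
ee_rot: [0.943, -0.331, 0.001, 0.0]
force: [-1.4, 0.7, 12.6]
finger_gap: 0.0195
finger_force: 30.0
```

It's standing on the worktop. I open, retreat upward and clear the view to check.

Call:
apply_moves --pt "0 0 0.0005 0" --pt "0 0 0 0" --pt "0 0 0 0" --pt "0 0 0 0" --pt "0 0 0 0" --pt "0 0 0 0" --pt "0 0 0 0" --pt "0 0 0.02 0" --pt "0 0 0.04 0" --pt "0 0 0.05 0" --pt "0 0 0.03 0" --claw 0

```text
clock: 36.5
tool_pos: [0.5131, -0.128, 0.4726]
ee_rot: [0.943, -0.331, 0.001, 0.0]
force: [-0.5, -0.8, -0.5]
finger_gap: 0.0912
finger_force: 0.0
```

Call:
apply_moves --pt "-0.02 -0.035 0 0" --pt "-0.022 -0.04 0 0" --pt "-0.022 -0.04 0 0" --pt "-0.022 -0.04 0 0" --pt "-0.022 -0.04 0 0" --pt "-0.022 -0.04 0 0" --pt "-0.022 -0.04 0 0" --pt "-0.022 -0.04 0 0" --pt "-0.022 -0.04 0 0" --pt "-0.02 -0.035 0 0" --pt "0 0 0 0"

```text
clock: 37.88
tool_pos: [0.2956, -0.52, 0.4698]
ee_rot: [0.943, -0.333, -0.0, 0.0]
force: [-1.0, 0.4, -0.0]
finger_gap: 0.0911
finger_force: 0.0
```

Run:
```python
from h import *
T=get_image("top"); I=T["color"]; cv2.imwrite("pics/k.png",I)
hsv=cv2.cvtColor(I,cv2.COLOR_BGR2HSV)
m=cv2.inRange(hsv,(0,90,30),(14,255,140))
n,l,s,c=cv2.connectedComponentsWithStats(m)
for i in range(1,n):
    if s[i,4]>60 and 200<c[i][0]<400 and 140<c[i][1]<230: print(c[i],s[i],plane(T,[c[i]],.098)[0])
m=((hsv[...,2]<55)*255).astype(np.uint8); r=np.zeros_like(m); r[185:225,288:325]=m[185:225,288:325]
n,l,s,c=cv2.connectedComponentsWithStats(r)
for i in range(1,n):
    if s[i,4]>5: print("blk",c[i],s[i,4],plane(T,[c[i]],.173)[0])
d=np.abs(I.astype(int)-cv2.imread("pics/top0.png")).max(2); print("changed blobs")
n,l,s,c=cv2.connectedComponentsWithStats((cv2.medianBlur((d>40).astype(np.uint8),3)))
for i in range(1,n):
    if s[i,4]>25: print(c[i].round(),s[i])
print(telemetry.observe()["clock"],telemetry.observe()["force"])
```

```text
[330.72318339 161.97923875] [322 152  18  21 289] [ 0.6688372  -0.20977421  0.098     ]
[353.37323944 180.90492958] [344 172  19  20 284] [ 0.60624144 -0.28657167  0.098     ]
[372.11072664 196.34602076] [362 187  21  20 289] [ 0.55561077 -0.34967884  0.098     ]
blk [310.05714286 199.97142857] 35 [ 0.53016539 -0.14298996  0.173     ]
blk [305.52941176 206.64705882] 17 [ 0.50879348 -0.129261    0.173     ]
blk [300.46153846 212.23076923] 13 [ 0.49089419 -0.11381372  0.173     ]
blk [305.125 221.125] 8 [ 0.46336373 -0.12903889  0.173     ]
changed blobs
[352. 185.] [341 171  23  32 477]
[233. 191.] [221 174  23  38 622]
[347. 206.] [341 200  14  12  89]
[229. 213.] [225 208   9   9  40]
[297. 211.] [292 208  11   9  57]
[375. 318.] [  231   250   296   150 17759]
[378. 279.] [372 265  14  27 226]
[238. 344.] [ 194  293   89  107 2388]
[513. 317.] [496 308  32  17  87]
[522. 341.] [501 324  41  34 882]
[221. 370.] [219 358   6  24  94]
[452. 373.] [447 370  12   6  47]
[460. 378.] [448 371  24  14 196]
[293. 377.] [290 372   6  11  45]
[290. 393.] [286 384   9  16  50]
[434. 395.] [425 386  14  14 105]
37.925 [ 0.09673322 -0.46422256 -0.52869685]
```

```bash
python3 -c "
from rig import env
print(env.hand_in())"
```

```text
the job is handed in; nothing more can be done
None
```

The hot jar stands in the rack's middle cell, the lifter stands upright and open on its original spot clear of the rack, and I handed the job in at about 38 s; the hand-in returned no verdict.

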